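# Load a denture model under the spring cover of a curing box

## Robot

A 6-joint arm with a two-finger parallel gripper is mounted at the origin on the work surface. World frame = base frame: x ahead of the robot, y to its left, z up, the work surface at z = 0. Lengths are in m, angles in degrees, forces in N, time in s.
With the tool pointing down it reaches from about 0.25 to 0.725 m from the base axis. Payload 9.7 kg.
Tool frame: the origin (TCP) lies midway between the tips of the shut fingers; the grasp point (between the pads) lies 19 mm behind it; z points along the fingers, y is the line along which they close (so a half turn about z gives the same grasp; the last joint's range is limited). The gripper opens to 85 mm and grips with 20 to 120 N. Pads are 22 mm wide; open, the fingers measure 114 mm over their backs; the gripper's body (76 mm by 85 mm) begins 54 mm behind the grasp point. The pads swing forward as they close: fully open they stand 13 mm farther back than shut.
Start: joints at [75.115, 4.979, 10.078, 95.1, 0, 90], TCP at [0.141, 0.532, 0.231] pointing down, gripper open.
Joint ranges: [-179.16, 179.16], [-48.56, 103.87], [-65.8, 70.77], [-126.05, 130.52], [-82.76, 87.17], [-180, 180]. Speed limits (degrees/s): [127.2, 127.2, 147.25, 180, 180, 180].

## Interface

Orientations are given as [roll, pitch, yaw] about the fixed x, y, z axes, in that order (R = Rz(yaw) Ry(pitch) Rx(roll)).
In Python, from workcell import bot gives the robot as it stands.
- The arm moves only by the shell command python3 -m crank 'ROWS' [FORCE]. ROWS is JSON, a list of rows, each an object with "gripper": the finger opening in mm, from 0 to 85.4; "travel": the shift along the tool's x, y, z in mm, a list of three; "twist": the turn, a rotation vector about the tool's x, y, z in rad, a list of three. In form: [{"gripper": gripper, "travel": [tx, ty, tz], "twist": [rx, ry, rz]}, ...]. A call has 1 to 12 rows; each row shifts and turns the commanded pose from where the row before left it, along the tool's axes as they then stand; what a row does not reach is not made up. A row lasts 1/8 s, in which the tool goes at most 62.5 mm and 10.7 degrees, less where a joint would pass 70% of its speed; a pose out of reach is approached as far as the arm can. A call is refused whole if a number of a shift passes 62.5 or a number of a turn 0.188, either way. A call with a gripper value outside its range is refused whole. The fingers move at their own pace and stop on an object; FORCE is the grip in N (left out, the last holds). Time passes only in rows, so rows that do not move let the fingers close. It gives the time, the measured TCP pose, the force, the opening and the grip force at its end, in the units of the state.
- bot.get_obs(): the state, without advancing time (a new reading comes with each control period).
- bot.camera(name): name is "scene" or "top"; returns the picture (480x640x3 uint8, red, green, blue); there is no depth.
- bot.calibration(name): a dict with "vfov" (degrees; the focal length in pixels is half the picture's height over the tangent of half this angle, whatever the lens; pixels are square), "cx", "cy" (the principal point, pixels), "camera_from_world" (4x4, takes a point from world to camera coordinates). Camera axes: x right, y down, z forward; pixel columns grow to the right and rows downward; lengths in m; the calibration is good to about 2 mm. A picture is of the moment at which its call begins. calibration takes no time and is no camera call.
- bot.job_done(): hands the job in; it is judged then, once.
The state is a dict: "time": time; "q": joint angles; "qd": joint speeds; "joint_efforts": joint torques, N m; "ee_pos": TCP position; "tcp_rot": TCP orientation; "wrist_force": force on the tool from outside, world axes, zero at the start; "torque": the same for the moment, N m; "opening": finger opening in m; "grasp_force": force on a finger pad.
Only numpy, scipy, OpenCV 4.12 (cv2) and the standard library are available. Lean on these libraries where they do the work, as an engineer would, in place of code of your own. Each camera call takes 0.05 s, during which the arm holds its last target. There are 200 camera calls.

## Task

Load the denture model into the light-curing box: with one fingertip press the orange wing down so that the spring-closed amber cover swings well up, and while holding it up push the blue carrier with the other fingertip, under the cover, until it stops fully home against the lamp housing. Then let the cover spring shut and take the hand away. Only push the carrier, never lift it; do not let the cover press on the model, and leave the stone, the jar and the wax cup where they stand.

Things in the scene. Friction and masses are not known exactly. Their poses are not given: they have to be found in the camera images.
- curing_box: Fixed white curing box, 250 x 78 mm. Origin on the table, under the front face of the shut cover, on the channel's middle line; x runs along the channel into the box (away from the robot), y left, z up. Base plate x = -165 to 85, top z = 6 (channel floor). Channel y = -29 to 27; right guide 12 mm above floor, left guide (hinge wall) y = 27 to 37, top z = 44. Bay under the cover x = 0 to 62.
- stop (a point): Where the carrier's front edge comes home: middle of the lamp housing's face (box x = 62 mm), 10 mm above the table. The white housing is 28 mm thick and 72 mm high.
- cover (a joint): Angle (rad) of the cover with its wing, one rigid piece: 0 = shut, grows as the wing goes down and the cover's right (-y) edge rises; hard stop 1.15. A spring shuts it when the wing is let go; holding it open takes about 3 to 12 N. From 0.9 on the model passes freely under the panel; at 1.1 with about 10 mm to spare. Open, its free edge is about 115 mm above the table, over box x = 0 to 62 only.
- hinge (a point): Point on the hinge line of cover and wing, fixed to the box (box x = -82, y = 38, z = 52 mm). The line runs along the box's x axis; a steel rod of 8 mm diameter.
- panel (a point): Middle of the lower edge of the amber cover's front panel, moves with the cover: panel 47 wide, 4 mm thick (box x = 0 to 4), hanging to z = 22 mm when shut, where it blocks the model; pushing against it does not open it. The amber top (box x = 2 to 62, y = 34 to -32, z = 52 when shut) goes with it.
- wing (a point): Centre of the top face of the orange press wing: flat board 165 long (box x = -165 to 0, beside the channel), 42 wide, 4 mm thick, left (+y) of the hinge line, from 5 to 47 mm off it measured across the board. It slopes up away from the hinge by 0.45 rad when shut, down by (angle - 0.45) when open. A fingertip pressing it may slide along it in x with the cover staying open.
- carrier: Loose blue carrier with the denture model, about 0.13 to 0.25 kg, guided by the channel. Origin: centre of the underside of its plate, 100 x 50 x 8 mm; x along the channel into the box, z up. It starts 70 to 100 mm short of home. Home: plate's front edge at the stop, origin at box x = 12 mm; the tab then stands outside, 30 mm in front of the panel, which falls freely between tab and model.
- tab (a point): Middle of the rear (robot-side) face of the carrier's upright push tab: 40 wide, 8 mm thick, top 54 mm above the carrier's underside (60 above the table). 50 mm behind the carrier's origin.
- model (a point): Centre of the denture model fixed on the carrier (white plaster block, pink arch, teeth): 46 long, 40 wide, 28 mm high, its top 42 mm above the table, its front end 2 mm behind the plate's front edge.
- stone: Bystander: round lump of white plaster, 58 mm across, 33 mm high. Origin: centre of its underside.
- jar: Bystander: small jar with white cap, 48 mm across, 65 mm high. Origin: centre of its underside.
- wax_cup: Bystander: red cup, 64 mm across at the rim, 50 mm high. Origin: centre of its underside.

How it is judged:
By the outcome, as a careful person would: the job done as asked, in the order asked, and still so for the second after the job is handed in, with the robot touching nothing.
It also fails if it takes over 42 s, if anything falls off the work surface, if the arm or the gripper's body presses on something with over 40 N, if the wrist force passes 120 N, or if a joint passes its speed limit or range.

## Working session

There is one attempt and no reset: what is moved stays moved. The work goes in short steps, Python scripts to look and compute and a shell command to move; the robot and the scene stay as the last step left them, time stands still between calls to the robot, and variables do not carry over. Pictures are saved under pics/ and viewed, at most 10 in all, crops included, and the job is handed in when it is done.

```bash
mkdir -p pics; ls
python3 - <<'E'
from workcell import bot
import cv2,json
for n in("scene","top"):
    cv2.imwrite(f"pics/{n}0.png",bot.camera(n)[:,:,::-1]); print(n,bot.calibration(n))
print(bot.get_obs())
E
```

```text
pics
scene {'vfov': 48.08929960334099, 'cx': 324.8016427422792, 'cy': 232.3598322966131, 'camera_from_world': array([[ 0.11368357,  0.99338664, -0.01609427, -0.12465598],
       [ 0.51649305, -0.0729304 , -0.85317998, -0.22055181],
       [-0.84871136,  0.08867996, -0.52136828,  1.38520712],
       [ 0.        ,  0.        ,  0.        ,  1.        ]])}
top {'vfov': 56.8469389459356, 'cx': 314.779258517685, 'cy': 235.27952638032974, 'camera_from_world': array([[-0.02113872, -0.9997135 , -0.01122804,  0.07560173],
       [-0.99851478,  0.02167476, -0.0499844 ,  0.58093664],
       [ 0.05021345,  0.01015475, -0.99868688,  0.84506719],
       [ 0.        ,  0.        ,  0.        ,  1.        ]])}
{'time': 0.1, 'q': array([7.51158044e+01, 5.00705359e+00, 1.00383043e+01, 9.51004782e+01,
       1.22742646e-03, 8.99999189e+01]), 'qd': array([ 0.02026083, -0.10260207,  0.017205  ,  0.01005915,  0.12852375,
       -0.14005536]), 'joint_efforts': array([-2.49862924e-04, -5.21558189e+01,  4.65656698e+01,  1.59658300e-02,
       -2.03744946e-06, -1.32046063e-05]), 'ee_pos': array([0.14121454, 0.53133679, 0.23065639]), 'tcp_rot': array([-1.79930772e+02, -1.22752358e-03,  1.65115884e+02]), 'wrist_force': array([ 0.94154644, -0.85104463,  0.62138415]), 'torque': array([-0.06316385,  0.03360868, -0.06275793]), 'grasp_force': 0.0, 'opening': 0.08548472235093241}
```

View pics/scene0.png

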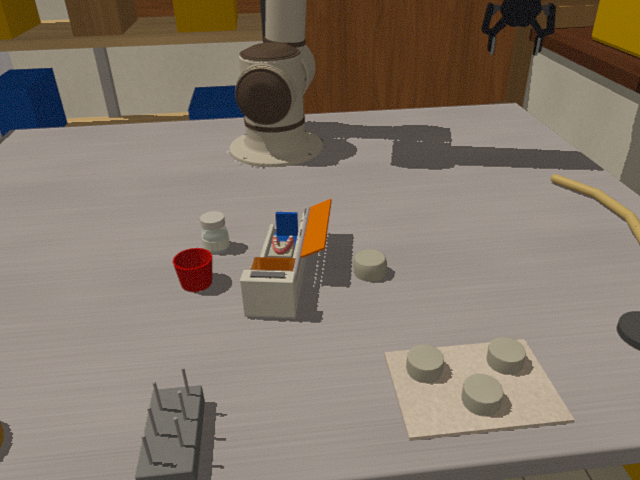

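View pics/top0.png

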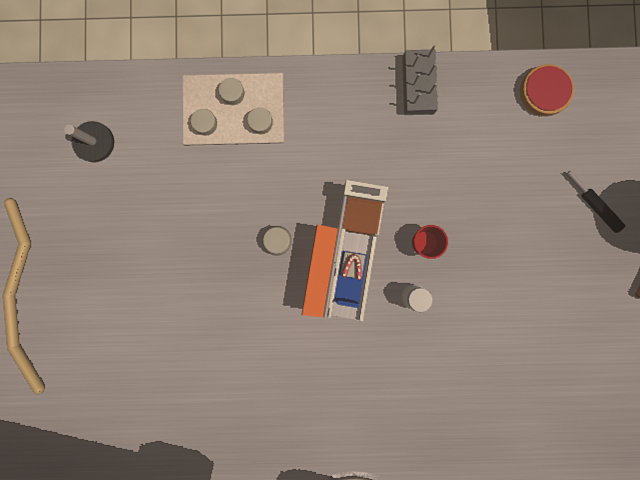

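The scene view shows the box with the amber cover shut, the orange wing up on its left and the blue tab towards the robot. In the top view the box runs from about (345,318) to (365,185). The stone is at (277,240), the cup at (430,241) and the jar at (420,299). I'll enlarge the top view to read it more closely.

Run:
```python
import cv2
i=cv2.imread("pics/top0.png")[175:325,250:450]
cv2.imwrite("pics/topc.png",cv2.resize(i,None,fx=4,fy=4,interpolation=cv2.INTER_CUBIC))
```

```text
(no output)
```

View pics/topc.png

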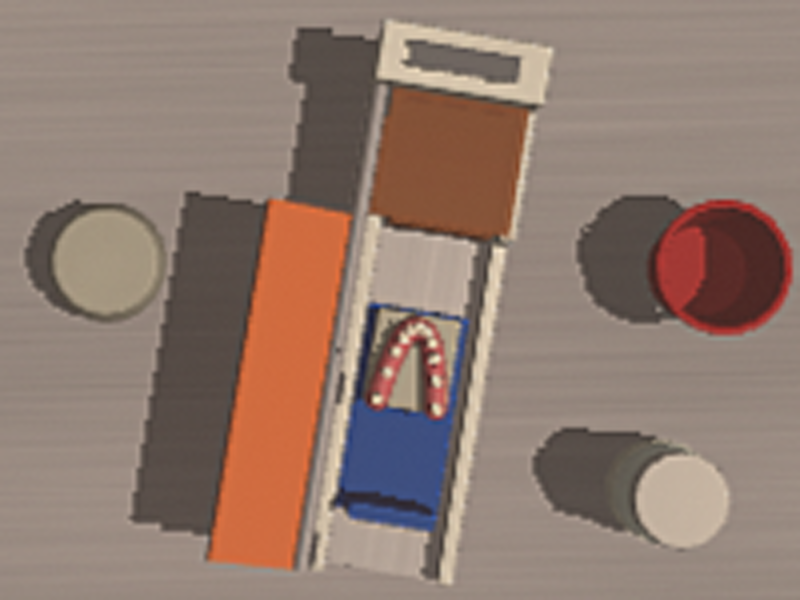

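```bash
cat > h.py <<'E'
import numpy as np
from workcell import bot
from scipy.optimize import least_squares
def cal(n):
    c=bot.calibration(n); f=240/np.tan(np.radians(c["vfov"]/2)); return f,c["cx"],c["cy"],np.array(c["camera_from_world"])
def proj(n,P):
    f,cx,cy,T=cal(n); p=np.atleast_2d(P)@T[:3,:3].T+T[:3,3]; return np.c_[cx+f*p[:,0]/p[:,2],cy+f*p[:,1]/p[:,2]]
def back(n,u,v,z):
    f,cx,cy,T=cal(n); d=T[:3,:3].T@np.array([(u-cx)/f,(v-cy)/f,1]); c=-T[:3,:3].T@T[:3,3]; return c+d*(z-c[2])/d[2]
def w(s,P): # s=x,y,yaw ; P in mm box
    P=np.atleast_2d(P)/1000; c,k=np.cos(s[2]),np.sin(s[2]); return np.c_[s[0]+c*P[:,0]-k*P[:,1],s[1]+k*P[:,0]+c*P[:,1],P[:,2]]
def crop(u,v): return 250+u/4,175+v/4
E
python3 - <<'E'
from h import *
B=[[0,80,74],[0,42,56],[-165,80,74],[-165,42,56],[62,34,54],[2,-32,54]]
px=[(270,198),(352,214),(207,560),(297,570),(391,86),(512,238)]
U=np.array([crop(*p) for p in px])
r=least_squares(lambda s:(proj("top",w(s,B))-U).ravel(),[.5,0,-.15],loss="soft_l1",x_scale=[.1,.1,.1])
print(r.x,np.degrees(r.x[2]),(proj("top",w(r.x,B))-U).round(1))
s=r.x
np.save("s.npy",s)
def inv(p):
    c,k=np.cos(s[2]),np.sin(s[2]); d=p[:2]-s[:2]; return np.array([c*d[0]+k*d[1],-k*d[0]+c*d[1]])*1e3
for nm,p,z in [("plateL",(372,305),.014),("plateR",(467,318),.014),("tabL",(340,512),.06),("tabR",(435,529),.06),("stone",(108,262),.033),("jar",(682,501),.065),("cup",(723,267),.05),("houseL",(378,82),.072),("houseR",(543,105),.072)]:
    q=back("top",*crop(*p),z); print(nm,q.round(3),inv(q).round(1))
for nm,P in [("hinge",[-82,38,52]),("wingmid",[-82,62,66]),("stop",[62,0,10])]: print(nm,w(s,P).round(4))
print(proj("scene",w(s,[[0,80,74],[-165,80,74],[62,34,72]])))
E
```

```text
[ 0.58386669 -0.02184133 -0.18829132] -10.788297741202012 [[ 0.3  0. ]
 [ 0.1  0.1]
 [ 0.7  0.2]
 [-0.9 -0.1]
 [ 0.   0.1]
 [-0.3 -0.3]]
plateL [0.55  0.009 0.014] [-38.8  24.2]
plateR [ 0.543 -0.037  0.014] [-37.3 -22.1]
tabL [0.456 0.028 0.06 ] [-135.2   25.4]
tabR [ 0.447 -0.015  0.06 ] [-135.6  -18.5]
stone [0.573 0.135 0.033] [-39.9 152. ]
jar [ 0.458 -0.126  0.065] [-104.  -125.9]
cup [ 0.564 -0.152  0.05 ] [   4.8 -131.5]
houseL [0.651 0.007 0.072] [60.3 40.9]
houseR [ 0.639 -0.067  0.072] [ 62.3 -34.6]
hinge [[0.5104 0.0308 0.052 ]]
wingmid [[0.5149 0.0544 0.066 ]]
stop [[ 0.6448 -0.0334  0.01  ]]
[[323.90930122 246.05426537]
 [330.73752972 197.0919227 ]
 [289.72786041 269.11890464]]
```

```bash
cat >> h.py <<'E'
s=np.load("s.npy")
def st():
    o=bot.get_obs(); p=o["ee_pos"]; c,k=np.cos(s[2]),np.sin(s[2]); d=(p[:2]-s[:2])*1e3
    F=o["wrist_force"]; print("t",round(o["time"],2),"box",np.r_[c*d[0]+k*d[1],-k*d[0]+c*d[1],p[2]*1e3].round(1),"yawerr",((o["tcp_rot"][2]-np.degrees(s[2]))%180).round(2),"rot",o["tcp_rot"].round(1),"Fbox",np.r_[c*F[0]+k*F[1],-k*F[0]+c*F[1],F[2]].round(1),"open",round(o["opening"]*1e3,1))
E
python3 -c "
from h import *;st()"
```

```text
t 0.1 box [-538.4  460.5  230.7] yawerr 175.9 rot [-179.9   -0.   165.1] Fbox [ 1.1 -0.7  0.6] open 85.5
```

```bash
python3 -m crank '[{"gripper":56,"travel":[0,0,0],"twist":[0,0,-0.072]},{"gripper":56,"travel":[-38,-43,8],"twist":[0,0,0]},{"gripper":56,"travel":[-38,-43,8],"twist":[0,0,0]},{"gripper":56,"travel":[-38,-43,8],"twist":[0,0,0]},{"gripper":56,"travel":[-38,-43,8],"twist":[0,0,0]},{"gripper":56,"travel":[-38,-43,8],"twist":[0,0,0]},{"gripper":56,"travel":[-38,-43,8],"twist":[0,0,0]},{"gripper":56,"travel":[-38,-43,8],"twist":[0,0,0]},{"gripper":56,"travel":[-38,-43,8],"twist":[0,0,0]},{"gripper":56,"travel":[-38,-43,8],"twist":[0,0,0]},{"gripper":56,"travel":[-38,-42,8],"twist":[0,0,0]},{"gripper":56,"travel":[0,0,0],"twist":[0,0,0]}]'
python3 - <<'E'
from h import *;import cv2
st()
cv2.imwrite("pics/top1.png",bot.camera("top")[:,:,::-1]);i=bot.camera("scene")[:,:,::-1]
cv2.imwrite("pics/sc1.png",cv2.resize(i[120:320,180:440],None,fx=3,fy=3))
E
```

```text
time: 1.6
ee_pos: [0.4351, 0.0362, 0.15]
tcp_rot: [-179.9, -0.1, 168.9]
wrist_force: [-0.2, -0.0, -0.2]
opening: 0.0561
grasp_force: 0.0
t 1.6 box [-157.    29.1  150. ] yawerr 179.73 rot [-1.799e+02 -1.000e-01  1.689e+02] Fbox [-0.2 -0.1 -0.2] open 56.1
```

View pics/sc1.png

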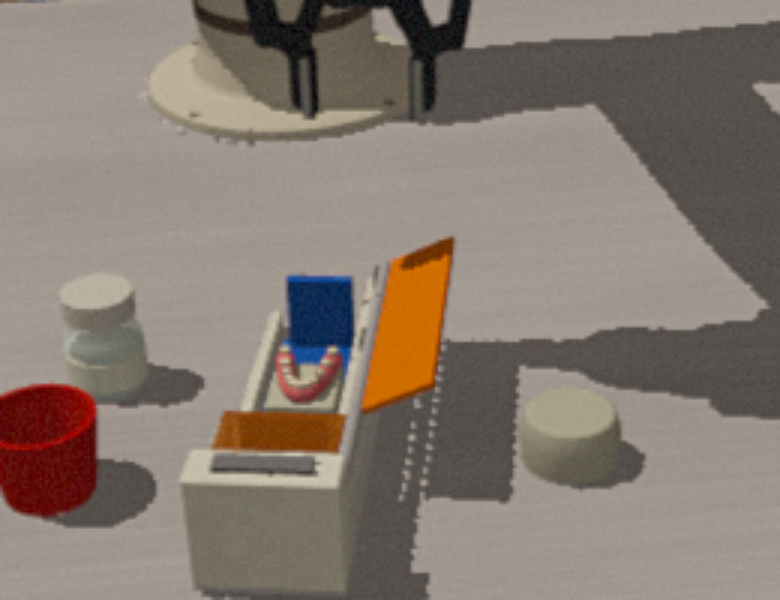

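Crop pixels divide by 3 and shift by (180,120). The right and left fingertips end near crop (308,116) and (423,119), i.e. full-picture (282.7,158.7) and (321,159.7). The cover is shut and the carrier untouched. I'll check the tip height against these pixels.

Run:
```python
from h import *
for z in (140,150,160): print(z,proj("scene",w(s,[[-157,y,z] for y in (29-42.5,29-28,29+28,29+42.5)])).round(1).tolist())
```

```text
140 [[277.2, 164.9], [285.3, 165.1], [317.0, 165.6], [325.2, 165.7]]
150 [[276.8, 159.7], [285.0, 159.8], [316.8, 160.3], [325.1, 160.4]]
160 [[276.5, 154.4], [284.7, 154.5], [316.7, 155.0], [325.0, 155.1]]
```

```bash
python3 -m crank '[{"gripper":56,"travel":[-4,4,35],"twist":[0,0,0]},{"gripper":56,"travel":[0,0,35],"twist":[0,0,0]},{"gripper":56,"travel":[0,0,5],"twist":[0,0,0]},{"gripper":56,"travel":[0,0,5],"twist":[0,0,0]},{"gripper":56,"travel":[0,0,5],"twist":[0,0,0]},{"gripper":56,"travel":[0,0,5],"twist":[0,0,0]},{"gripper":56,"travel":[0,0,5],"twist":[0,0,0]},{"gripper":56,"travel":[0,0,5],"twist":[0,0,0]},{"gripper":56,"travel":[0,0,4],"twist":[0,0,0]},{"gripper":56,"travel":[0,0,4],"twist":[0,0,0]},{"gripper":56,"travel":[0,0,2],"twist":[0,0,0]},{"gripper":56,"travel":[0,0,0],"twist":[0,0,0]}]'
python3 - <<'E'
from h import *;import cv2
st()
i=bot.camera("scene")[:,:,::-1];st()
cv2.imwrite("pics/sc2.png",cv2.resize(i[150:320,200:400],None,fx=4,fy=3.5))
cv2.imwrite("pics/sc2.png",cv2.resize(i[170:320,220:400],None,fx=4,fy=4))
E
```

```text
time: 3.2
ee_pos: [0.4397, 0.0422, 0.0415]
tcp_rot: [180.0, 0.1, 169.2]
wrist_force: [1.4, 1.2, 5.1]
opening: 0.0563
grasp_force: 2.6
t 3.2 box [-153.6   36.    41.5] yawerr 0.02 rot [1.800e+02 1.000e-01 1.692e+02] Fbox [1.2 1.4 5.1] open 56.3
t 3.25 box [-153.6   36.    41.6] yawerr 0.02 rot [1.800e+02 1.000e-01 1.692e+02] Fbox [-0.   1.3  5.4] open 55.9
```

View pics/sc2.png

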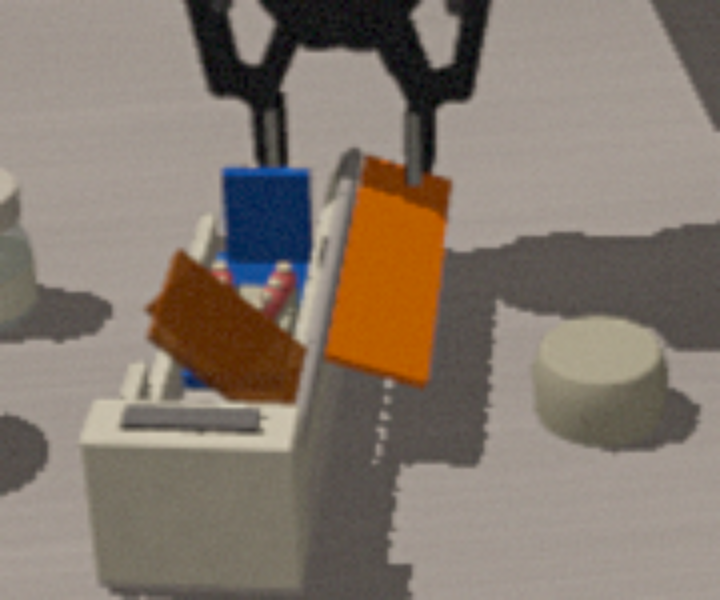

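The cover is partly up, with its free near corner at crop (180,250), i.e. full-picture (265,232.5). The left tip is on the orange wing at (415,180), and the right finger stands behind the blue tab. I'll compute the angle and press further.

```bash
cat >> h.py <<'E'
def ang(u,v):
    L,a0=np.hypot(70,2),0.03
    f=lambda a:(proj("scene",w(s,[[0,38-L*np.cos(a[0]+a0),52+L*np.sin(a[0]+a0)]]))[0]-[u,v])
    r=least_squares(f,[.9]); print("angle",r.x,"res",f(r.x))
E
python3 -c "
from h import *;ang(265,232.5)"
python3 -m crank '[{"gripper":56,"travel":[0,-1,3],"twist":[0,0,0]},{"gripper":56,"travel":[0,0,3],"twist":[0,0,0]},{"gripper":56,"travel":[0,0,2],"twist":[0,0,0]},{"gripper":56,"travel":[0,0,0],"twist":[0,0,0]}]'
python3 - <<'E'
from h import *;import cv2
st()
i=bot.camera("scene")[:,:,::-1]
cv2.imwrite("pics/sc3.png",cv2.resize(i[170:320,220:400],None,fx=4,fy=4))
E
```

```text
angle [0.7047247] res [-1.55726609 -1.53073155]
time: 3.75
ee_pos: [0.4394, 0.0412, 0.0336]
tcp_rot: [-180.0, 0.1, 169.2]
wrist_force: [-0.1, 0.6, 7.5]
opening: 0.0557
grasp_force: 2.7
t 3.75 box [-153.7   34.9   33.6] yawerr 0.01 rot [-1.800e+02  1.000e-01  1.692e+02] Fbox [-0.2  0.5  7.5] open 55.7
```

View pics/sc3.png

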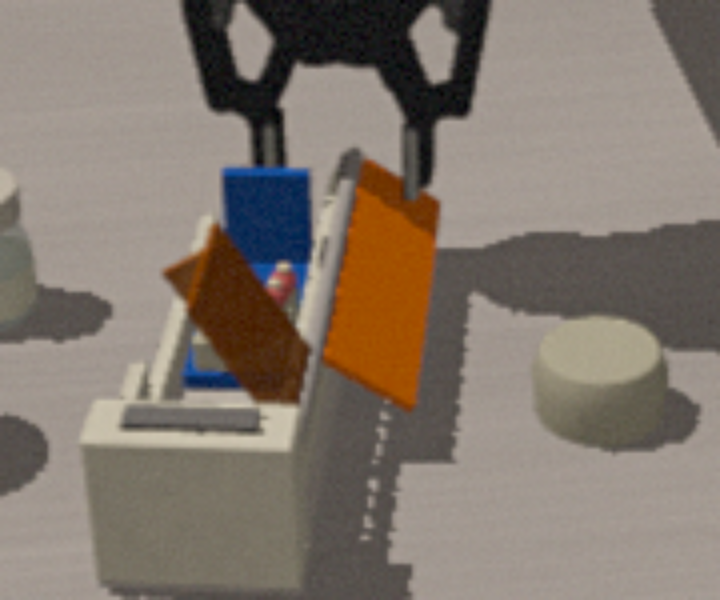

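The cover is higher: its free near corner is at crop (212,226), i.e. full-picture (273,226.5). The panel's lower corner is at (165,270). I'll press a few mm more.

```bash
python3 -c "
from h import *;ang(273,226.5)"
python3 -m crank '[{"gripper":56,"travel":[0,0,2],"twist":[0,0,0]},{"gripper":56,"travel":[0,0,1],"twist":[0,0,0]},{"gripper":56,"travel":[0,0,0],"twist":[0,0,0]}]'; python3 -c "
from h import *;st()"
```

```text
angle [0.97014672] res [-1.08419017 -1.94234391]
time: 4.18
ee_pos: [0.4395, 0.0412, 0.0307]
tcp_rot: [180.0, 0.1, 169.2]
wrist_force: [0.6, 0.3, 5.3]
opening: 0.0558
grasp_force: 2.7
t 4.17 box [-153.6   35.    30.7] yawerr 0.01 rot [1.800e+02 1.000e-01 1.692e+02] Fbox [0.5 0.4 5.3] open 55.8
```

```bash
python3 -m crank '[{"gripper":56,"travel":[-3,0,1],"twist":[0,0,0]},{"gripper":56,"travel":[-4,0,0],"twist":[0,0,0]},{"gripper":56,"travel":[-6,0,0],"twist":[0,0,0]},{"gripper":56,"travel":[-8,0,0],"twist":[0,0,0]},{"gripper":56,"travel":[-8,0,0],"twist":[0,0,0]},{"gripper":56,"travel":[-8,0,0],"twist":[0,0,0]},{"gripper":56,"travel":[-8,0,0],"twist":[0,0,0]}]'
python3 - <<'E'
from h import *;import cv2
st()
i=bot.camera("scene")[:,:,::-1]
cv2.imwrite("pics/sc4.png",cv2.resize(i[170:320,220:400],None,fx=4,fy=4))
E
```

```text
time: 5.05
ee_pos: [0.4824, 0.0335, 0.029]
tcp_rot: [179.9, -0.1, 169.3]
wrist_force: [-5.7, 5.4, 5.2]
opening: 0.0559
grasp_force: 4.2
t 5.05 box [-110.1   35.4   29. ] yawerr 0.06 rot [ 1.799e+02 -1.000e-01  1.693e+02] Fbox [-6.6  4.2  5.2] open 55.9
```

View pics/sc4.png

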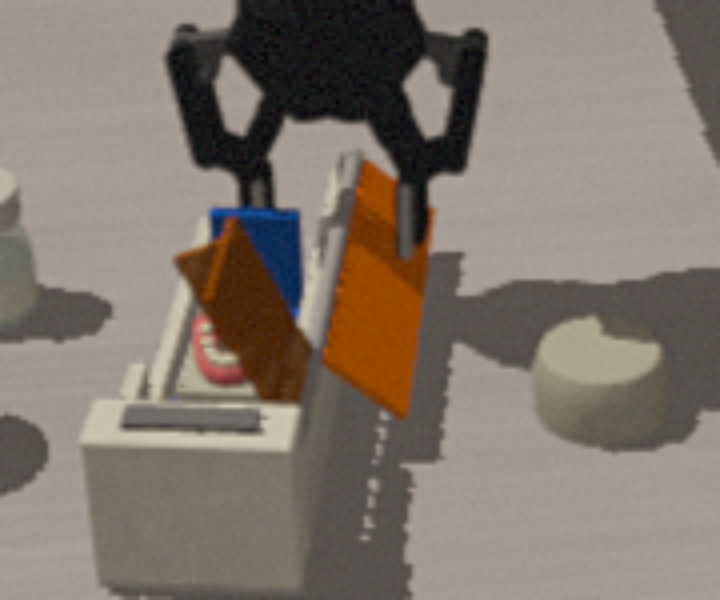

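The cover stands high, with its corner at crop (232,222). The carrier is squarely in its channel with its tab at (255,212), and the model is entering under the cover. I'll keep pushing.

```bash
python3 -m crank '[{"gripper":56,"travel":[-8,0,0],"twist":[0,0,0]},{"gripper":56,"travel":[-8,0,0],"twist":[0,0,0]},{"gripper":56,"travel":[-8,0,0],"twist":[0,0,0]},{"gripper":56,"travel":[-8,0,0],"twist":[0,0,0]},{"gripper":56,"travel":[-8,0,0],"twist":[0,0,0]},{"gripper":56,"travel":[-7,0,0],"twist":[0,0,0]},{"gripper":56,"travel":[-4,0,0],"twist":[0,0,0]},{"gripper":56,"travel":[-3,0,0],"twist":[0,0,0]},{"gripper":56,"travel":[-2,0,0],"twist":[0,0,0]}]'
python3 - <<'E'
from h import *
st()
E
```

```text
time: 6.22
ee_pos: [0.5373, 0.0232, 0.029]
tcp_rot: [179.9, -0.1, 169.3]
wrist_force: [-4.7, 5.7, 7.3]
opening: 0.0559
grasp_force: 4.1
t 6.22 box [-54.2  35.5  29. ] yawerr 0.06 rot [ 1.799e+02 -1.000e-01  1.693e+02] Fbox [-5.7  4.8  7.3] open 55.9
```

```bash
python3 -m crank '[{"gripper":56,"travel":[-2,0,0],"twist":[0,0,0]},{"gripper":56,"travel":[-1.5,0,0],"twist":[0,0,0]},{"gripper":56,"travel":[-1,0,0],"twist":[0,0,0]}]'; python3 -c "
from h import *;st()"; python3 -m crank '[{"gripper":56,"travel":[-1,0,0],"twist":[0,0,0]},{"gripper":56,"travel":[-1,0,0],"twist":[0,0,0]}]'; python3 -c "
from h import *;st()"
```

```text
time: 6.6
ee_pos: [0.5417, 0.0223, 0.029]
tcp_rot: [179.9, -0.1, 169.3]
wrist_force: [-4.1, 6.6, 5.3]
opening: 0.0559
grasp_force: 4.1
t 6.6 box [-49.7  35.5  29. ] yawerr 0.06 rot [ 1.799e+02 -1.000e-01  1.693e+02] Fbox [-5.3  5.7  5.3] open 55.9
time: 6.85
ee_pos: [0.5431, 0.022, 0.029]
tcp_rot: [179.9, -0.2, 169.3]
wrist_force: [-10.7, 6.6, 10.0]
opening: 0.0559
grasp_force: 6.8
t 6.85 box [-48.3  35.4  29. ] yawerr 0.06 rot [179.9  -0.2 169.3] Fbox [-11.8   4.4  10. ] open 55.9
```

Force is rising where the stop is expected. One more small push to confirm, then a picture.

```bash
python3 -m crank '[{"gripper":56,"travel":[-1,0,0],"twist":[0,0,0]},{"gripper":56,"travel":[0,0,0],"twist":[0,0,0]}]'
python3 - <<'E'
from h import *;import cv2
st()
a=bot.camera("scene")[170:320,220:400,::-1];b=bot.camera("top")[175:325,300:400,::-1]
cv2.imwrite("pics/c5.png",cv2.resize(np.hstack([a,b]),None,fx=2.8,fy=4))
E
```

```text
time: 7.1
ee_pos: [0.5432, 0.022, 0.029]
tcp_rot: [179.9, -0.3, 169.3]
wrist_force: [-13.0, 6.7, 11.3]
opening: 0.0562
grasp_force: 8.5
t 7.1 box [-48.2  35.4  29. ] yawerr 0.05 rot [179.9  -0.3 169.3] Fbox [-14.    4.2  11.3] open 56.2
```

View pics/c5.png

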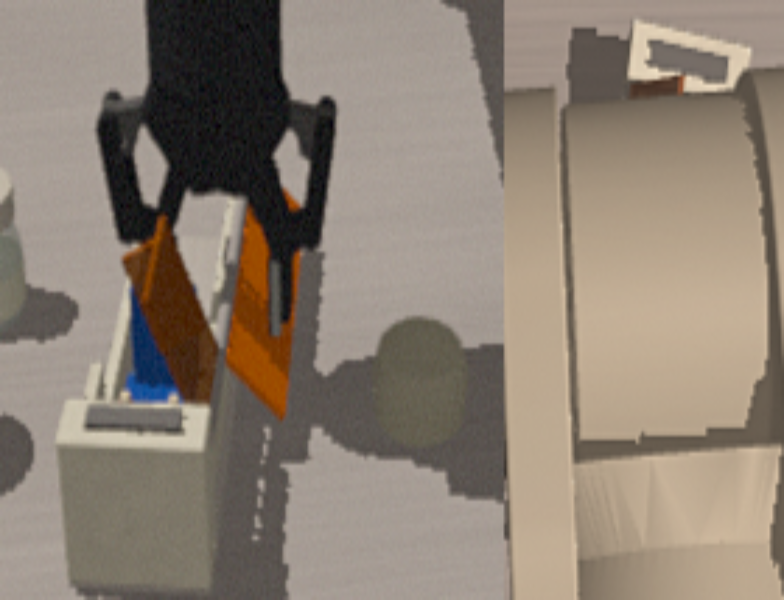

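The model is under the cover, with teeth just behind the housing at crop (150,397), and the cover is still up. The finger stalled at box x = -48, which with its 11 mm half-width puts the tab at -37, so it is home. I'll back off while holding the wing, then rise gently.

```bash
python3 -m crank '[{"gripper":56,"travel":[4,0,0],"twist":[0,0,0]},{"gripper":56,"travel":[5,0,0],"twist":[0,0,0]},{"gripper":56,"travel":[5,0,0],"twist":[0,0,0]},{"gripper":56,"travel":[0,0,-4],"twist":[0,0,0]},{"gripper":56,"travel":[0,0,-5],"twist":[0,0,0]},{"gripper":56,"travel":[0,0,-5],"twist":[0,0,0]},{"gripper":56,"travel":[0,0,-5],"twist":[0,0,0]},{"gripper":56,"travel":[0,0,-5],"twist":[0,0,0]},{"gripper":56,"travel":[0,0,-5],"twist":[0,0,0]},{"gripper":56,"travel":[0,0,-5],"twist":[0,0,0]},{"gripper":56,"travel":[0,0,-6],"twist":[0,0,0]},{"gripper":56,"travel":[0,0,-10],"twist":[0,0,0]}]'; python3 -c "
from h import *;st()"
```

```text
time: 8.7
ee_pos: [0.5315, 0.0238, 0.0794]
tcp_rot: [-180.0, -0.1, 169.2]
wrist_force: [-0.3, 0.2, 1.1]
opening: 0.0558
grasp_force: 0.0
t 8.7 box [-59.9  35.   79.4] yawerr 0.03 rot [-1.800e+02 -1.000e-01  1.692e+02] Fbox [-0.3  0.1  1.1] open 55.8
```

```bash
python3 -m crank '[{"gripper":56,"travel":[0,0,-40],"twist":[0,0,0]},{"gripper":56,"travel":[0,0,-50],"twist":[0,0,0]},{"gripper":56,"travel":[35,0,-40],"twist":[0,0,0]},{"gripper":56,"travel":[45,30,0],"twist":[0,0,0]},{"gripper":56,"travel":[40,45,0],"twist":[0,0,0]},{"gripper":56,"travel":[40,45,0],"twist":[0,0,0]},{"gripper":56,"travel":[40,45,0],"twist":[0,0,0]},{"gripper":56,"travel":[40,45,0],"twist":[0,0,0]},{"gripper":56,"travel":[20,45,0],"twist":[0,0,0]},{"gripper":56,"travel":[0,0,0],"twist":[0,0,0]}]'
python3 - <<'E'
from h import *;import cv2
st()
a=bot.camera("scene")[170:320,220:360,::-1];b=bot.camera("top")[175:325,250:450,::-1]
cv2.imwrite("pics/c6.png",cv2.resize(np.hstack([a,b]),None,fx=2.3,fy=4) if 0 else cv2.resize(np.hstack([a,b]),(782,345),interpolation=cv2.INTER_CUBIC))
E
```

```text
time: 9.95
ee_pos: [0.3227, 0.3252, 0.2094]
tcp_rot: [180.0, -0.0, 169.5]
wrist_force: [0.2, -0.8, 0.3]
opening: 0.0562
grasp_force: 0.0
t 9.95 box [-321.5  292.   209.4] yawerr 0.28 rot [180.   -0.  169.5] Fbox [ 0.3 -0.7  0.3] open 56.2
```

View pics/c6.png

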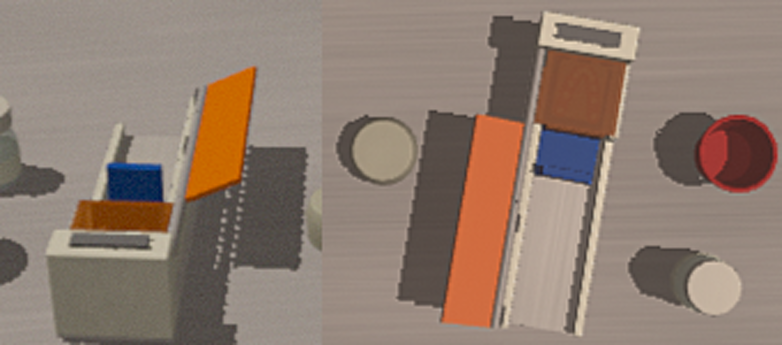

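The cover is shut. The tab's rear top edge runs from about (536,174) to (597,184) in the composite, and the stone, jar and cup are where they were. I'll check the tab position numerically.

Run:
```python
from h import *
for u,v in [(536,174),(597,184)]:
    q=back("top",250+(u-322)/2.3,175+v/2.3,.06)[:2]-s[:2]; c,k=np.cos(s[2]),np.sin(s[2]); print(1e3*(c*q[0]+k*q[1]),1e3*(c*q[1]-k*q[0]))
```

```text
-38.695679072553226 26.54014799036744
-38.4802632748865 -22.616218685797698
```

The tab is at box x = -38.6 mm against -38 expected, so the carrier is home.

```bash
python3 -c "
from workcell import bot;print(bot.job_done())"
```

```text
the job is handed in; nothing more can be done
None
```

The job is handed in: the carrier is home against the lamp housing (tab measured at box x = -38.6 mm, -38 expected), the cover has sprung shut, the stone, jar and wax cup show no sign of having moved, and the hand is clear after about 10 s.

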